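# Weigh the pot of brass ring blanks on the sprung hook

### The arm

A 7-joint arm with a two-finger parallel gripper is mounted at the origin on the work surface. World frame = base frame: x ahead of the robot, y to its left, z up, the work surface at z = 0. Lengths are in m, angles in rad, forces in N, time in s.
With the tool pointing down it reaches from about 0.4 to 0.9 m from the base axis. Payload 5.6 kg.
Tool frame: the origin (TCP) lies between the finger pads; the fingertips stand 17 mm ahead of it and the grasp point (between the pads) lies 2 mm behind it; x points along the fingers, y is the direction in which the jaws open and shut, and the axes are right-handed (so a half turn about x gives the same grasp; the last joint's range is limited). The gripper opens to 92 mm and grips with 3 to 60 N. Pads are 20 mm wide; open, the fingers measure 128 mm over their backs; the gripper's body (75 mm by 189 mm) begins 69 mm behind the grasp point.
Start: joints at [-1.255, 0.468, -0.012, 1.603, 0.006, 1.071, -0.056], TCP at [0.228, 0.609, 0.232] pointing down, gripper open.
Joint ranges: [-2.53, 2.53], [-0.31, 2.02], [-1.57, 1.55], [0.28, 2.44], [-1.29, 4.43], [0.15, 1.84], [-2.92, 2.92]. Speed limits (rad/s): [2.57, 2.57, 3.14, 3.14, 3.14, 3.14, 3.14].

### API

Orientations are given as a 3x3 rotation matrix whose columns are the frame's x, y, z axes.
In Python, from plant import env, camera, workorder gives the robot as it stands.
- The arm moves only by the tool send_rows, never from a script. Its argument "increments" is one flat list of numbers, 6 for each row, row after row: the shift along the tool's x, y, z each as a share of 0.025 m, from -1 to 1, then the turn, a rotation vector about the tool's x, y, z each as a share of 0.12 rad, from -1 to 1. A call has 1 to 12 rows; each row shifts and turns the commanded pose from where the row before left it, along the tool's axes as they then stand; what a row does not reach is not made up. A row lasts 1/8 s, in which the tool goes at most 62.5 mm and 10.7 degrees, less where a joint would pass 70% of its speed; a pose out of reach is approached as far as the arm can. A call with a number of a shift or a turn outside -1 to 1 is refused whole. A call with a gripper value outside its range is refused whole. "grip" is the opening, from -1 (shut) to 1 (fully open), so that 0 is half open, set as the call begins (left out, the last holds). The fingers move at their own pace and stop on an object; the grip force is fixed at half the most. Time passes only in rows, so rows that do not move let the fingers close. It gives the time, the measured TCP pose, the force and the opening at its end, in the units of the state.
- env.observe(): the state, without advancing time (a new reading comes with each control period).
- camera(name): name is "side" or "top" or "wrist"; returns a dict with "color" (420x560x3 uint8, blue, green, red), "fx", "fy", "cx", "cy" (pixels), "R" (3x3) and "t" (3): a world point X has camera coordinates R X + t. Camera axes: x right, y down, z forward; pixel columns grow to the right and rows downward; lengths in m; the calibration is good to about 2 mm. The wrist camera is an equidistant fisheye: a pixel r from the principal point sees the ray r / f radians off the axis. A picture is of the moment at which its call begins. There is no depth.
- workorder.close_job(): hands the job in, once; it reports no verdict.
The state is a dict: "t": time; "joint_pos": joint angles; "qvel": joint speeds; "tau": joint torques, N m; "tcp_pos": TCP position; "eef_rot": TCP orientation; "force": force on the tool from outside, world axes, zero at the start; "ft_torque": the same for the moment, N m; "gripper_width": finger opening in m.
Only numpy, scipy, OpenCV 4.12 (cv2) and the standard library are available. Lean on these libraries where they do the work, as an engineer would, in place of code of your own. Each camera call takes 0.05 s, during which the arm holds its last target.

### The job

Weigh the brass stock: hang the brass pot (yellow grip) by its stirrup on the hook of the spring scale, letting it down gently so that the hook is never driven down onto its stop. Let go, and finish only when the pot hangs upright and still with the hook at rest under its weight. Leave the copper and steel pots standing where they are.

Things in the scene. Friction and masses are not known exactly. Their poses are not given: they have to be found in the camera images.
- brass_pot: Pot to weigh: open brass pot, 60 mm wide, 42 tall, 0.26-0.46 kg, with rigid stirrup: uprights 58 mm apart inside (68 outside) along own y; flat crossbar 10 mm (x) by 8 mm, 92 to 100 mm above the foot, so the window seen along x is 58 wide, 50 high. Above its middle a yellow square grip post 16 x 16 mm, 100 to 146 mm up: grasp there. Origin: centre of underside, z up; same after a half turn.
- copper_pot: Bystander: shape and size of the brass pot, but copper, with a red grip post. Origin: centre of its underside, z up.
- steel_pot: Bystander: shape and size of the brass pot, but grey steel, with a blue grip post. Origin: centre of its underside, z up.
- scale: Cream spring scale fixed to the bench. Base 220 (x) x 150 x 14 mm; origin: centre of its underside, z up. Column 44 mm wide (y), 232 mm high, front face at x = +40 mm. The hook comes out of that face towards -x (its open end swung 15 to 65 degrees from straight at the robot's side of the bench towards the pots) and slides down the column under load.
- hook_seat (a point): Middle of the hook's flat seat, where the crossbar is to rest: 200 mm above the bench unloaded, sinking with the hook. x runs level along the hook to the column, z up; open end at -x. Hook: level bar 16 mm wide, 10 thick below the seat; seat from x -15 to +15 mm, then red tip (to -22) and back stop (to +22), both 10 mm above it. The pot enters from -x, its x along the hook's (either way).
- scale_hook (a joint): How far the hook has dipped, in m: 0 unloaded, 0.065 at the lower stop. Spring 120 N/m after 0.4 N preload, lightly damped: the pot's weight alone dips it 18 to 35 mm, and it bobs for about a second when the load comes on.
There are look-alikes about, which are no part of the job. What is shaped like the brass_pot but green is not meant.

How it is judged:
By the outcome, as a careful person would: the job done as asked, in the order asked, and still so for the second after the job is handed in, with the robot touching nothing.
It also fails if it takes over 42 s, if anything falls off the work surface, if the arm or the gripper's body presses on something with over 40 N, if the wrist force passes 120 N, or if a joint passes its speed limit or range.

## Working session

There is one attempt and no reset: what is moved stays moved. The work goes in short steps, Python scripts to look and compute and a tool call to move; the robot and the scene stay as the last step left them, time stands still between calls to the robot, and variables do not carry over. Pictures are saved under pics/ and viewed, and the job is handed in when it is done.

Besides the shell and the picture viewer there is one more tool, called after "Call:" as name(argument=value, ...) on one line, values as JSON. send_rows: Moves the arm, as the interface text tells. Its arguments: {"type":"object","properties":{"increments":{"type":"array","items":{"type":"number","minimum":-1,"maximum":1}},"grip":{"type":"number"}},"required":["increments"]}

```bash
ls; mkdir -p pics; python3 - <<'E'
from plant import env,camera
import cv2,numpy as np
s=env.observe();print({k:np.round(v,3).tolist() for k,v in s.items()})
for n in("side","top","wrist"):
    c=camera(n);cv2.imwrite(f"pics/{n}0.png",c["color"]);print(n,c["fx"],c["fy"],c["cx"],c["cy"],np.round(c["R"],3).tolist(),np.round(c["t"],3).tolist())
E
```

```text
pics
{'t': 0.0, 'joint_pos': [-1.255, 0.468, -0.012, 1.604, 0.006, 1.071, -0.056], 'qvel': [-0.0, 0.001, -0.001, -0.001, 0.0, 0.0, 0.0], 'tau': [-0.001, -52.057, -0.012, -24.375, -0.057, 0.017, 0.0], 'tcp_pos': [0.228, 0.608, 0.231], 'eef_rot': [[-0.001, 0.351, 0.936], [-0.002, 0.936, -0.351], [-1.0, -0.002, 0.0]], 'force': [-0.031, 0.582, -0.659], 'ft_torque': [0.019, -0.007, 0.013], 'gripper_width': 0.092}
side 524.2788306523851 524.2788306523851 280.7068191452213 212.2698980000315 [[0.99, -0.144, 0.003], [-0.086, -0.607, -0.79], [0.115, 0.781, -0.613]] [-0.547, 0.117, 1.432]
top 396.32832511488834 396.32832511488834 281.43113836790207 209.21648662277696 [[-0.024, -1.0, 0.006], [-0.997, 0.024, -0.069], [0.069, -0.008, -0.998]] [-0.073, 0.549, 1.002]
wrist 325.19226210127806 325.19226210127806 281.928862623141 209.70475010783315 [[0.351, 0.936, -0.001], [0.902, -0.338, 0.268], [0.251, -0.096, -0.963]] [-0.649, -0.031, 0.392]
```

View pics/side0.png

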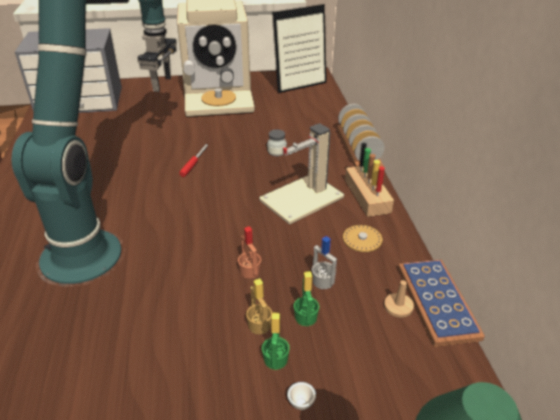

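View pics/top0.png

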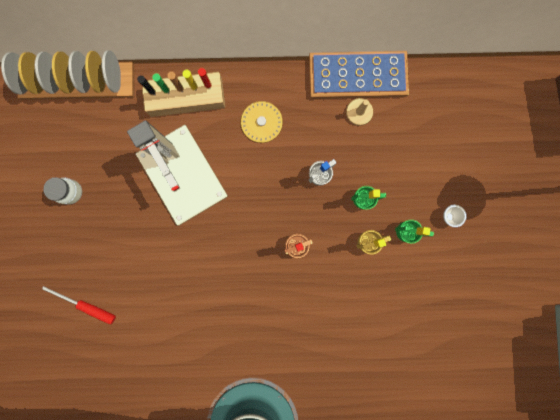

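View pics/wrist0.png

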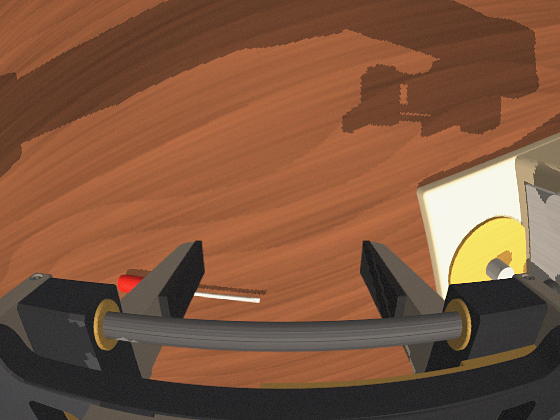

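```bash
python3 - <<'E'
import cv2
a=cv2.imread("pics/side0.png");b=cv2.imread("pics/top0.png")
cv2.imwrite("pics/z1.png",cv2.resize(a[220:370,220:360],None,fx=4,fy=4,interpolation=cv2.INTER_CUBIC)) 
cv2.imwrite("pics/z2.png",cv2.resize(a[110:225,245:385],None,fx=5,fy=5,interpolation=cv2.INTER_CUBIC))
cv2.imwrite("pics/z3.png",cv2.resize(b[150:270,270:450],None,fx=4,fy=4,interpolation=cv2.INTER_CUBIC))
cv2.imwrite("pics/z4.png",cv2.resize(b[110:230,120:240],None,fx=5,fy=5,interpolation=cv2.INTER_CUBIC))
E
```

```text
(no output)
```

View pics/z1.png

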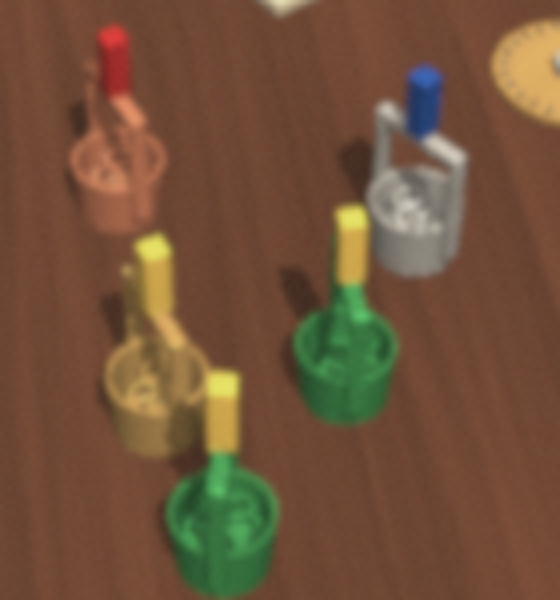

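View pics/z2.png

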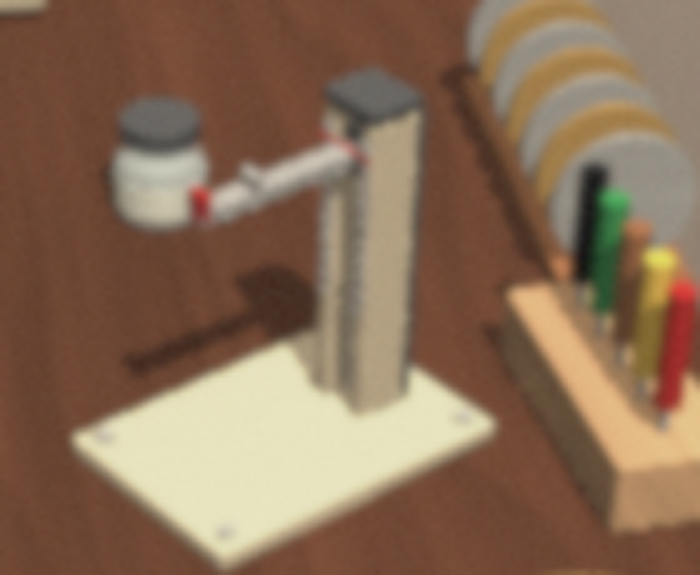

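View pics/z3.png

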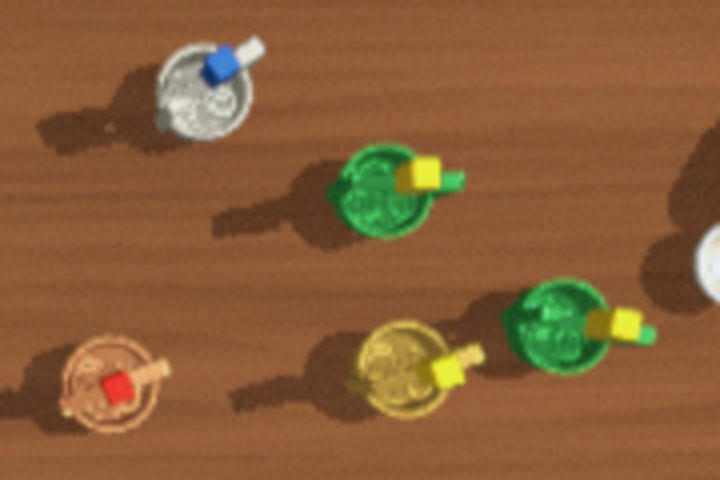

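View pics/z4.png

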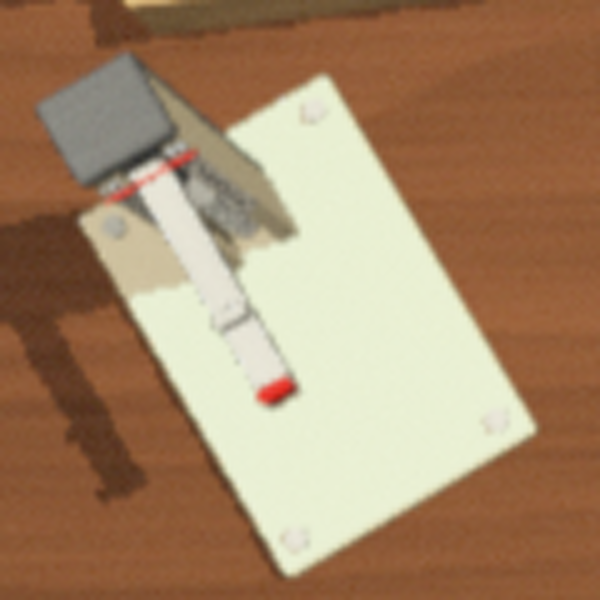

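```bash
cat > h.py <<'E'
from plant import env,camera
import cv2,numpy as np
from scipy.optimize import least_squares
def onz(c,uv,z):
    d=np.array([(uv[0]-c["cx"])/c["fx"],(uv[1]-c["cy"])/c["fy"],1]);R=np.array(c["R"]);t=np.array(c["t"])
    o=-R.T@t;d=R.T@d;return o+d*(z-o[2])/d[2]
def proj(c,X):
    p=(np.array(c["R"])@np.atleast_2d(X).T).T+np.array(c["t"]);return np.c_[c["fx"]*p[:,0]/p[:,2]+c["cx"],c["fy"]*p[:,1]/p[:,2]+c["cy"]]
def tri(cs,uvs):
    f=lambda X:np.concatenate([proj(c,X)[0]-u for c,u in zip(cs,uvs)])
    r=least_squares(f,[.5,.1,.1]);return r.x,np.abs(r.fun).max()
E
python3 - <<'E'
from h import *
import pickle
T=camera("top");S=camera("side");pickle.dump((T,S),open("c.pkl","wb"))
np.set_printoptions(precision=4,suppress=True)
t3=lambda u,v:np.array([270+(u+.5)/4-.5,150+(v+.5)/4-.5]);t4=lambda u,v:np.array([120+(u+.5)/5-.5,110+(v+.5)/5-.5])
s1=lambda u,v:np.array([220+(u+.5)/4-.5,220+(v+.5)/4-.5]);s2=lambda u,v:np.array([245+(u+.5)/5-.5,110+(v+.5)/5-.5])
print("grip",onz(T,t3(449,373),.146),onz(S,s1(155,242),.146),tri([T,S],[t3(449,373),s1(155,242)]))
print("rim",onz(T,t3(404,369),.042),onz(S,s1(158,378),.042))
print("bar ends",onz(T,t3(477,352),.1),onz(T,t3(352,385),.1), onz(S,s1(128,270),.1),onz(S,s1(203,380),.1))
cor=[(325,73),(537,430),(288,578),(78,217)]
P=np.array([onz(T,t4(*q),.014) for q in cor]);print(P,P.mean(0));print([np.linalg.norm(P[i]-P[i-1]) for i in range(4)])
sc=[(495,427),(224,566),(75,437)] 
print([onz(S,s2(*q),.014) for q in sc])
print("tip",tri([T,S],[t4(275,388),s2(202,192)]))
print("stop",tri([T,S],[t4(232,314),s2(253,172)]))
d=P[0]-P[1];a=np.arctan2(d[1],d[0]);d2=P[3]-P[2];print("axis yaw",a,np.arctan2(d2[1],d2[0]))
for n,u in(("red",(118,385)),("blue",(221,63)),("g1",(426,172)),("g2",(626,324))): print(n,onz(T,t3(*u),.146))
E
```

```text
grip [ 0.4568 -0.309   0.146 ] [ 0.4576 -0.3075  0.146 ] (array([ 0.4572, -0.3087,  0.1472]), np.float64(0.14734679293388808))
rim [ 0.4577 -0.3077  0.042 ] [ 0.4562 -0.3142  0.042 ]
bar ends [ 0.4678 -0.338   0.1   ] [ 0.4502 -0.2633  0.1   ] [ 0.4438 -0.2821  0.1   ] [ 0.4758 -0.3696  0.1   ]
[[0.7769 0.1625 0.014 ]
 [0.5859 0.0541 0.014 ]
 [0.5123 0.1836 0.014 ]
 [0.7033 0.2918 0.014 ]] [0.6446 0.173  0.014 ]
[np.float64(0.14878523383642858), np.float64(0.21962536023260112), np.float64(0.14894942920369192), np.float64(0.2196151888107901)]
[array([0.7728, 0.1544, 0.014 ]), array([0.584, 0.042, 0.014]), array([0.5125, 0.1803, 0.014 ])]
tip (array([0.5851, 0.139 , 0.208 ]), np.float64(0.31312422255081174))
stop (array([0.6171, 0.1569, 0.208 ]), np.float64(0.23318863588707472))
axis yaw 0.5162199673879319 0.5154722627982596
red [ 0.4547 -0.1229  0.146 ]
blue [ 0.6357 -0.1865  0.146 ]
g1 [ 0.5706 -0.3007  0.146 ]
g2 [ 0.4819 -0.41    0.146 ]
```

Call:
send_rows(increments=[-0.16, -1, 1, 0, 0, 0, -0.16, -1, 1, 0, 0, 0, -0.16, -1, 1, 0, 0, 0, -0.16, -1, 1, 0, 0, 0, -0.16, -1, 1, 0, 0, 0, -0.16, -1, 1, 0, 0, 0, -0.16, -1, 1, 0, 0, 0, -0.16, -1, 1, 0, 0, 0, -0.16, -1, 1, 0, 0, 0, -0.16, -1, 1, 0, 0, 0, -0.16, -1, 1, 0, 0, 0, -0.16, -1, 1, 0, 0, 0], grip=0.2)

```text
t: 1.75
tcp_pos: [0.4042, 0.2212, 0.2799]
eef_rot: [[0.0, 0.351, 0.936], [0.0, 0.936, -0.351], [-1.0, 0.0, 0.0]]
force: [-0.2, 0.5, -0.1]
gripper_width: 0.0552
```

Call:
send_rows(increments=[0, -1, 0.5, 0, 0, 0, 0, -1, 0.5, 0, 0, 0, 0, -1, 0.5, 0, 0, 0, 0, -1, 0.5, 0, 0, 0, 0, -1, 0.5, 0, 0, 0, 0, -1, 0.5, 0, 0, 0, 0, -1, 0.5, 0, 0, 0, 0, -1, 0.5, 0, 0, 0, 0, -1, 0.5, 0, 0, 0, 0, -1, 0.5, 0, 0, 0, 0, -1, 0.5, 0, 0, 0, 0, -1, 0.5, 0, 0, 0])

```text
t: 3.25
tcp_pos: [0.4388, -0.1121, 0.2797]
eef_rot: [[0.0, 0.351, 0.936], [0.0, 0.936, -0.351], [-1.0, 0.0, 0.0]]
force: [0.4, -0.5, -0.1]
gripper_width: 0.0553
```

Call:
send_rows(increments=[0, 0, 0, -1, 0, 0, 0, 0, 0, -1, 0, 0, 0, 0, 0, -1, 0, 0, 0, 0, 0, -1, 0, 0, 0, 0, 0, -1, 0, 0, 0, 0, 0, -1, 0, 0])

```text
t: 4.0
tcp_pos: [0.4388, -0.1112, 0.2796]
eef_rot: [[0.0, -0.357, 0.934], [0.0, 0.934, 0.357], [-1.0, 0.0, 0.0]]
force: [-0.1, 0.5, -0.4]
gripper_width: 0.0552
```

```bash
cat > go.py <<'E'
from h import *
np.set_printoptions(precision=4,suppress=True)
def delta(p,yaw=None):
    s=env.observe();R=np.array(s["eef_rot"]);d=R.T@(np.array(p)-s["tcp_pos"])
    y=R[:,1];cy=np.arctan2(-y[0],y[1])
    print("t",s["t"],"tcp",np.array(s["tcp_pos"]),"yaw",cy,"tilt",R[:,0],"F",np.array(s["force"]),"w",s["gripper_width"])
    print("units of .025:",d/.025,"rot x units:",None if yaw is None else -(yaw-cy)/.12)
E
python3 -c "
from go import *
delta((.457,-.3085,.25),.38)
cv2.imwrite('pics/w1.png',camera('wrist')['color'])"
```

```text
t 4.0 tcp [ 0.4388 -0.1112  0.2796] yaw 0.365108693179545 tilt [ 0.0001  0.0002 -1.    ] F [-0.0676  0.5196 -0.3644] w 0.05517559148605815
units of .025: [ 1.1837 -7.6324 -2.1377] rot x units: -0.12409422350379193
```

View pics/w1.png

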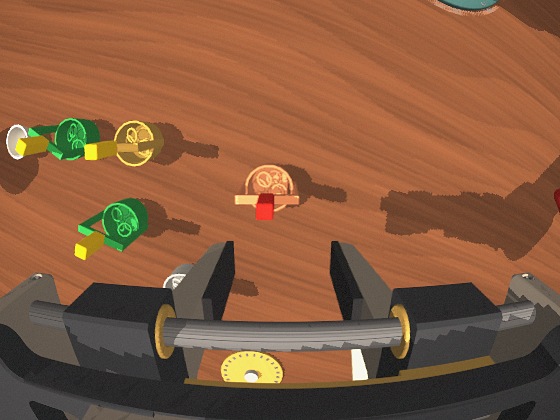

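Call:
send_rows(increments=[0, -0.95, -0.27, -0.02, 0, 0, 0, -0.95, -0.27, -0.02, 0, 0, 0, -0.95, -0.27, -0.02, 0, 0, 0, -0.95, -0.27, -0.02, 0, 0, 0, -0.95, -0.27, -0.02, 0, 0, 0.4, -0.95, -0.27, -0.02, 0, 0, 0.4, -0.95, -0.27, 0, 0, 0, 0.4, -0.95, -0.27, 0, 0, 0, 0, 0, 0, 0, 0, 0])

```text
t: 5.18
tcp_pos: [0.4563, -0.3092, 0.2489]
eef_rot: [[-0.002, -0.363, 0.932], [-0.0, 0.932, 0.363], [-1.0, 0.0, -0.002]]
force: [-0.8, 0.3, -0.6]
gripper_width: 0.0556
```

```bash
python3 -c "
from go import *
delta((.457,-.3085,.25),.38)
c=camera('wrist')
cv2.imwrite('pics/w2.png',c['color'])
import pickle;pickle.dump(c,open('w2.pkl','wb'))"
```

```text
t 5.175 tcp [ 0.4563 -0.3092  0.2489] yaw 0.3712582494998251 tilt [-0.0018 -0.0005 -1.    ] F [-0.8146  0.302  -0.5782] w 0.05564084844600089
units of .025: [-0.0453  0.0161  0.0384] rot x units: -0.07284792083479079
```

View pics/w2.png

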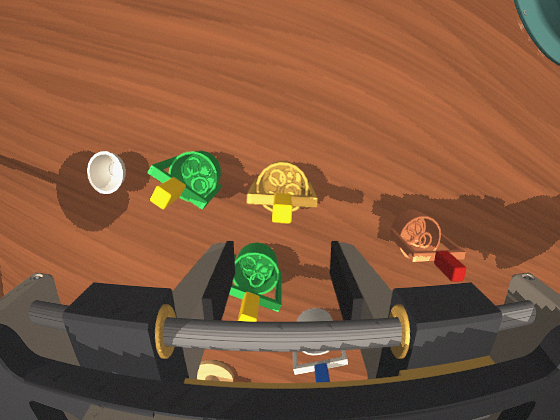

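```bash
cat >> h.py <<'E'
def wz(c,uv,z):
    a=np.array([uv[0]-c["cx"],uv[1]-c["cy"]]);r=np.linalg.norm(a);th=r/c["fx"]
    d=np.r_[a/r*np.sin(th),np.cos(th)];R=np.array(c["R"]);o=-R.T@np.array(c["t"]);d=R.T@d
    return o+d*(z-o[2])/d[2]
E
python3 - <<'E'
import pickle
from h import *
c=pickle.load(open('w2.pkl','rb'))
im=c['color'];cv2.imwrite('pics/w2z.png',cv2.resize(im[140:250,220:350],None,fx=5,fy=5,interpolation=cv2.INTER_CUBIC))
E
```

```text
(no output)
```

View pics/w2z.png

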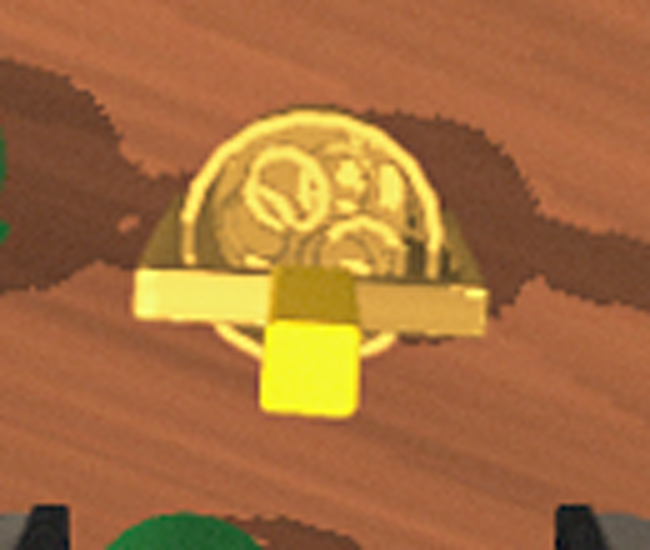

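```bash
python3 - <<'E'
import pickle
from h import *
np.set_printoptions(precision=4,suppress=True)
c=pickle.load(open('w2.pkl','rb'))
q=lambda u,v:np.array([220+(u+.5)/5-.5,140+(v+.5)/5-.5])
print(wz(c,q(310,369),.146))
a=[wz(c,q(*p),.1) for p in((135,270),(487,288),(135,318),(485,335))];print(a,np.mean(a,0))
for i,j in((0,1),(2,3)):
    d=a[i]-a[j];print(np.linalg.norm(d),np.arctan2(d[1],d[0])+ np.pi/2)
E
```

```text
[ 0.4552 -0.3097  0.146 ]
[array([ 0.4614, -0.3434,  0.1   ]), array([ 0.4402, -0.2791,  0.1   ]), array([ 0.4703, -0.3402,  0.1   ]), array([ 0.4489, -0.2758,  0.1   ])] [ 0.4552 -0.3096  0.1   ]
0.06774009198359206 0.31866077139364735
0.06784927907402878 0.320930052348382
```

Call:
send_rows(increments=[0.7, 0, -0.03, 0.43, 0, 0, 0.9, 0, 0, 0, 0, 0, 0.9, 0, 0, 0, 0, 0, 0.9, 0, 0, 0, 0, 0, 0.8, 0, 0, 0, 0, 0, 0.5, 0, 0, 0, 0, 0, 0.3, 0, 0, 0, 0, 0, 0, 0, 0, 0, 0, 0])

```text
t: 6.22
tcp_pos: [0.4564, -0.3079, 0.1244]
eef_rot: [[-0.0, -0.318, 0.948], [0.0, 0.948, 0.318], [-1.0, 0.0, -0.0]]
force: [-0.0, 0.2, -0.5]
gripper_width: 0.0555
```

Call:
send_rows(increments=[0, 0, 0, 0, 0, 0, 0, 0, 0, 0, 0, 0, 0, 0, 0, 0, 0, 0, 0, 0, 0, 0, 0, 0, 0, 0, 0, 0, 0, 0], grip=-1)

```text
t: 6.85
tcp_pos: [0.4564, -0.3082, 0.1246]
eef_rot: [[0.0, -0.318, 0.948], [-0.0, 0.948, 0.318], [-1.0, -0.0, 0.0]]
force: [-0.7, -0.2, 0.1]
gripper_width: 0.0158
```

```bash
python3 -c "
from go import *
delta((.455,-.3095,.124),.32)
cv2.imwrite('pics/w3.png',camera('wrist')['color'])"
```

```text
t 6.85 tcp [ 0.4564 -0.3082  0.1246] yaw 0.3238357912161209 tilt [ 0.0002 -0.     -1.    ] F [-0.7054 -0.2325  0.068 ] w 0.01576130068931225
units of .025: [ 0.0258 -0.0291 -0.0709] rot x units: 0.03196492680100731
```

View pics/w3.png

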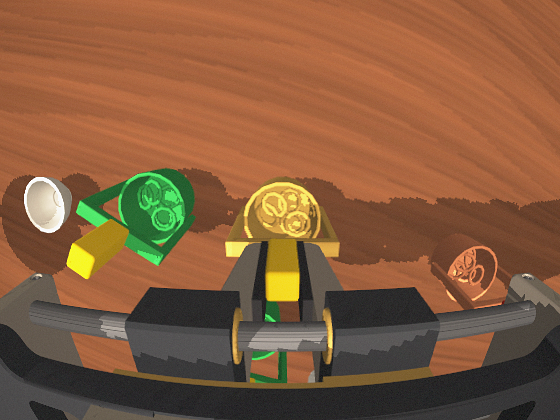

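Call:
send_rows(increments=[-0.4, 0, 0, 0, 0, 0, -0.9, 0, 0, 0, 0, 0, -0.9, 0, 0, 0, 0, 0, -0.9, 0, 0, 0, 0, 0, -0.9, 0, 0, 0, 0, 0, -0.9, 0, 0, 0, 0, 0, -0.9, 0, 0, 0, 0, 0, -0.9, 0, 0, 0, 0, 0, -0.6, 0, 0, 0, 0, 0, 0, 0, 0, 0, 0, 0, 0, 0, 0, 0, 0, 0])

```text
t: 8.28
tcp_pos: [0.4559, -0.3078, 0.3062]
eef_rot: [[-0.001, -0.318, 0.948], [0.001, 0.948, 0.318], [-1.0, 0.001, -0.001]]
force: [-0.5, 1.5, -2.8]
gripper_width: 0.0158
```

```bash
python3 -c "
from go import *
delta((.502,.092,.305),.516)"
```

```text
t 8.275 tcp [ 0.4559 -0.3078  0.3062] yaw 0.3240128244570845 tilt [-0.0013  0.0008 -1.    ] F [-0.5383  1.4635 -2.7517] w 0.015806381341274975
units of .025: [ 0.0598 14.5716  6.8376] rot x units: -1.599893129524296
```

Call:
send_rows(increments=[0, 0.6, 0.28, 0, 0, 0, 0, 1, 0.47, 0, 0, 0, 0, 1, 0.47, 0, 0, 0, 0, 1, 0.47, 0, 0, 0, 0, 1, 0.47, 0, 0, 0, 0, 1, 0.47, 0, 0, 0, 0, 1, 0.47, 0, 0, 0, 0, 1, 0.47, 0, 0, 0, 0, 1, 0.47, 0, 0, 0, 0, 1, 0.47, 0, 0, 0, 0, 1, 0.47, 0, 0, 0, 0, 1, 0.47, 0, 0, 0])

```text
t: 9.78
tcp_pos: [0.4927, 0.0109, 0.306]
eef_rot: [[-0.002, -0.318, 0.948], [-0.0, 0.948, 0.318], [-1.0, 0.0, -0.002]]
force: [0.0, -0.2, -3.0]
gripper_width: 0.0159
```

Call:
send_rows(increments=[0, 1, 0.47, 0, 0, 0, 0, 1, 0.47, 0, 0, 0, 0, 0.6, 0.28, 0, 0, 0, 0, 0.3, 0.15, 0, 0, 0, 0, 0, 0, -0.4, 0, 0, 0, 0, 0, -0.6, 0, 0, 0, 0, 0, -0.6, 0, 0, 0, 0, 0, 0, 0, 0, 0, 0, 0, 0, 0, 0])

```text
t: 10.9
tcp_pos: [0.5026, 0.0892, 0.307]
eef_rot: [[-0.0, -0.492, 0.871], [-0.0, 0.871, 0.492], [-1.0, -0.0, -0.0]]
force: [0.8, 0.6, -3.6]
gripper_width: 0.0162
```

```bash
python3 -c "
from go import *
delta((.502,.092,.259),.516)
for n in ('wrist','side','top'): cv2.imwrite('pics/p4%s.png'%n,camera(n)['color'])
cv2.imwrite('pics/p4s2.png',cv2.resize(cv2.imread('pics/p4side.png')[90:250,210:370],None,fx=3.7,fy=3.7))
cv2.imwrite('pics/p4t2.png',cv2.resize(cv2.imread('pics/p4top.png')[110:250,120:280],None,fx=4,fy=4))
"
```

```text
t 10.9 tcp [0.5026 0.0892 0.307 ] yaw 0.5138623618994747 tilt [-0.0002 -0.0002 -1.    ] F [ 0.7738  0.6351 -3.6453] w 0.016150271393787732
units of .025: [1.9202 0.1094 0.0333] rot x units: -0.01781365083771136
```

View pics/p4wrist.png

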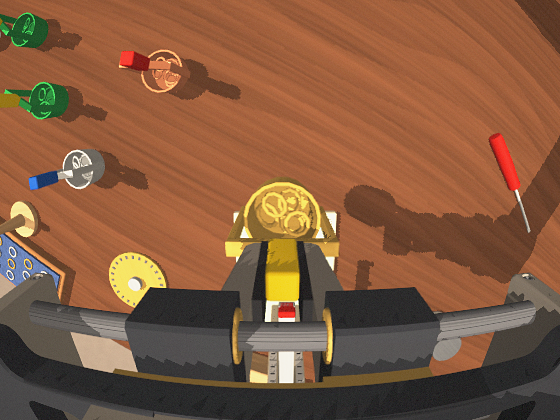

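View pics/p4s2.png

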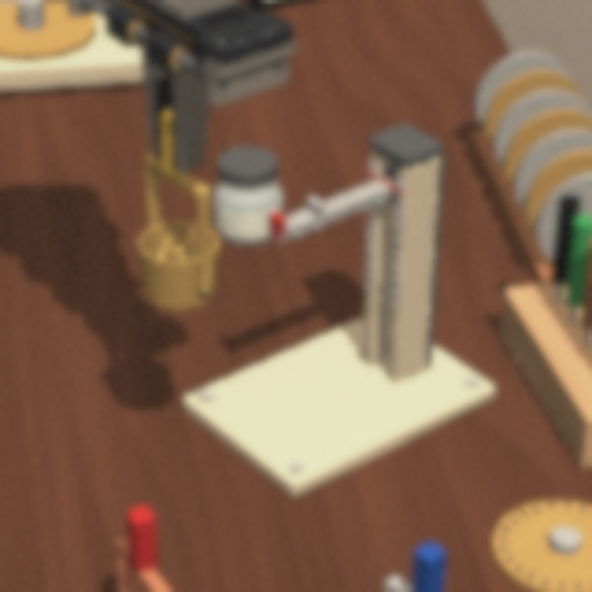

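View pics/p4t2.png

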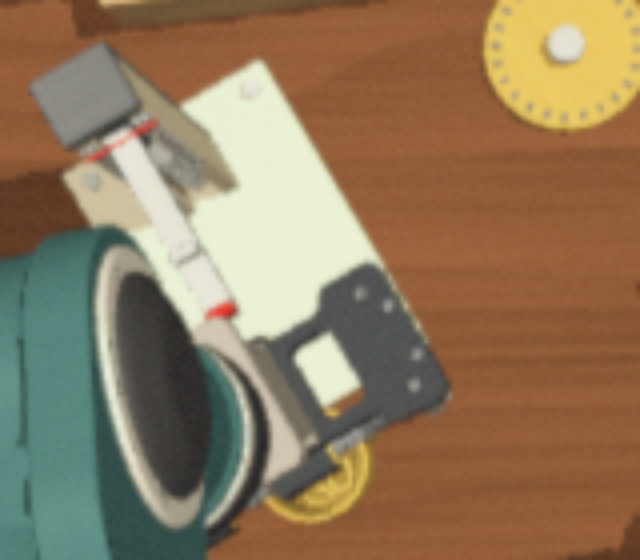

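```bash
python3 - <<'E'
from go import *
c=camera('wrist');cv2.imwrite('pics/w5z.png',cv2.resize(c['color'][230:400,220:350],None,fx=4,fy=4,interpolation=cv2.INTER_CUBIC))
import pickle;pickle.dump(c,open('w5.pkl','wb'))
E
```

```text
(no output)
```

View pics/w5z.png

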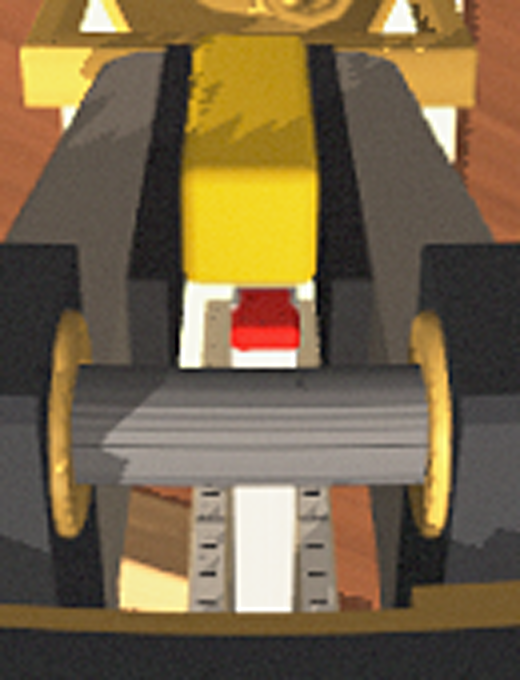

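```bash
python3 - <<'E'
from go import *
import pickle
c=pickle.load(open('w5.pkl','rb'))
q=lambda u,v:np.array([220+(u+.5)/4-.5,230+(v+.5)/4-.5])
ax=np.array([.8698,.4935]);b=np.array([.6446,.173])
def rep(p): d=p[:2]-b; print(p,d@ax,ax[0]*d[1]-ax[1]*d[0])
for p in((232,322),(300,322),(232,349),(300,349)): rep(wz(c,q(*p),.210))
rep(wz(c,q(237,600),.2));rep(wz(c,q(296,600),.2))
print("post");
for p in((184,165),(318,165),(184,282),(316,282)): print(wz(c,q(*p),.307-.1246+.146))
print("bar ends")
for p in((20,50),(475,50),(22,104),(475,104)): print(wz(c,q(*p),.307-.1246+.1))
E
```

```text
[0.5822 0.1303 0.21  ] -0.07540603197428067 -0.00636731193836923
[0.5746 0.1438 0.21  ] -0.07534056676562285 0.009116862926253907
[0.5888 0.1339 0.21  ] -0.06783376447443537 -0.006420834582341075
[0.5811 0.1476 0.21  ] -0.06776341197016075 0.009245705989644883
[0.67   0.1806 0.2   ] 0.02581657663031594 -0.005893678695984897
[0.6621 0.1947 0.2   ] 0.025940399346292164 0.010281211848870934
post
[0.4977 0.0784 0.3284]
[0.4902 0.0917 0.3284]
[0.5115 0.0858 0.3284]
[0.5038 0.0995 0.3284]
bar ends
[0.5144 0.0571 0.2824]
[0.481  0.1161 0.2824]
[0.5222 0.0612 0.2824]
[0.4884 0.1209 0.2824]
```

Call:
send_rows(increments=[0.4, 0.13, 0, 0, 0, 0, 0.6, 0, 0, 0, 0, 0, 0.6, 0, 0, 0, 0, 0, 0.38, 0, 0, 0, 0, 0, 0, 0, 0, 0, 0, 0, 0, 0, 0.4, 0, 0, 0, 0, 0, 0.6, 0, 0, 0, 0, 0, 0.6, 0, 0, 0, 0, 0, 0.6, 0, 0, 0])

```text
t: 12.22
tcp_pos: [0.5501, 0.1205, 0.2576]
eef_rot: [[0.0, -0.494, 0.87], [0.0, 0.87, 0.494], [-1.0, -0.0, 0.0]]
force: [0.2, 0.2, -2.7]
gripper_width: 0.0158
```

```bash
python3 -c "
from go import *
delta((.5026+.8698*.114-.4935*.0033,.0892+.4935*.114+.8698*.0033,.2576),.516)
cv2.imwrite('pics/p6.png',cv2.resize(camera('side')['color'][90:250,210:370],None,fx=3.7,fy=3.7))
"
```

```text
t 12.225 tcp [0.5501 0.1205 0.2576] yaw 0.5163485797028656 tilt [ 0.0004  0.     -1.    ] F [ 0.2384  0.1562 -2.7249] w 0.015754828631435944
units of .025: [ 0.0027 -0.0211  2.2889] rot x units: 0.002904830857213455
```

View pics/p6.png

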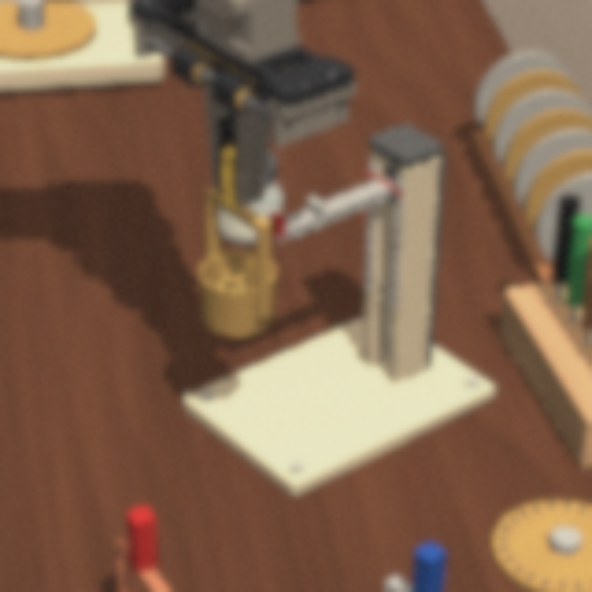

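Level with the hook, window facing the tip. Feed in.

Call:
send_rows(increments=[0, 0, 0.5, 0, 0, 0, 0, 0, 0.5, 0, 0, 0, 0, 0, 0.5, 0, 0, 0, 0, 0, 0.5, 0, 0, 0, 0, 0, 0.29, 0, 0, 0, 0, 0, 0, 0, 0, 0, 0, 0, 0, 0, 0, 0])

```text
t: 13.15
tcp_pos: [0.5984, 0.1476, 0.2575]
eef_rot: [[-0.0, -0.493, 0.87], [-0.0, 0.87, 0.493], [-1.0, 0.0, -0.0]]
force: [-0.9, 0.2, -2.8]
gripper_width: 0.0161
```

```bash
python3 -c "
from go import *
delta((.5026+.8698*.114-.4935*.0033,.0892+.4935*.114+.8698*.0033,.2576),.516)
c=camera('wrist');cv2.imwrite('pics/w7.png',c['color'])
cv2.imwrite('pics/p7.png',cv2.resize(camera('side')['color'][90:230,230:370],None,fx=4.2,fy=4.2))
"
```

```text
t 13.15 tcp [0.5984 0.1476 0.2575] yaw 0.51564736745465 tilt [-0.0004 -0.0002 -1.    ] F [-0.9043  0.1729 -2.7569] w 0.016097732459716456
units of .025: [-0.0029 -0.01    0.0733] rot x units: -0.0029386045445833897
```

View pics/p7.png

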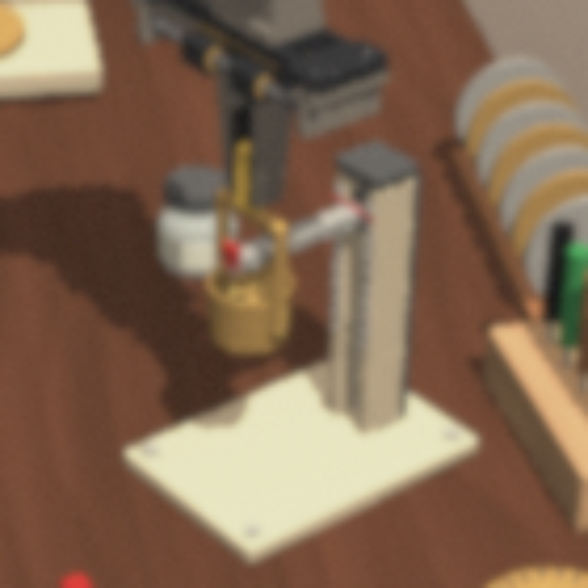

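View pics/w7.png

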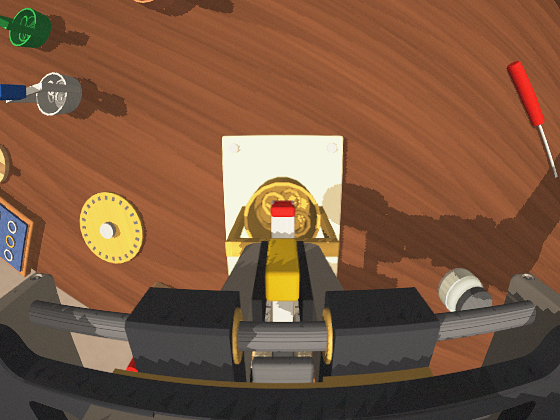

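```bash
python3 - <<'E'
from go import *
c=camera('wrist')
cv2.imwrite('pics/w8.png',cv2.resize(c['color'][185:330,210:350],None,fx=4,fy=4,interpolation=cv2.INTER_CUBIC))
ax=np.array([.8698,.4935]);b=np.array([.6446,.173])
def rep(p): d=p[:2]-b; print(d@ax,ax[0]*d[1]-ax[1]*d[0])
for v in(202,208,216): rep(wz(c,(284,v),.21))
print()
for uv in((226,242),(338,242),(226,257),(338,257)): rep(wz(c,uv,.2333))
E
```

```text
-0.07723526241734928 0.0022380276302452137
-0.07324712111866553 0.0022427096788279303
-0.06786620870936753 0.002249501303832037

-0.05866234390091953 -0.032394965106998685
-0.05862250021116632 0.034274413481575214
-0.048878702293309935 -0.03298716083112667
-0.0488366208165125 0.03485897572208085
```

View pics/w8.png

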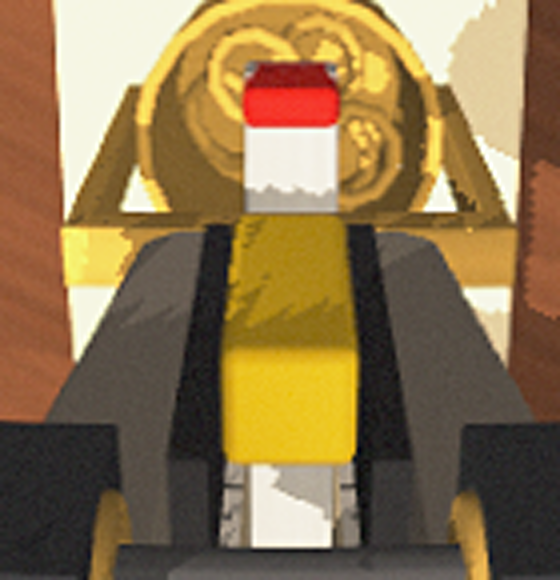

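Call:
send_rows(increments=[0.25, 0, 0.04, 0, 0, 0, 0.25, 0, 0, 0, 0, 0, 0.25, 0, 0, 0, 0, 0, 0.15, 0, 0, 0, 0, 0, 0.12, 0, 0, 0, 0, 0, 0.12, 0, 0, 0, 0, 0, 0.12, 0, 0, 0, 0, 0, 0.12, 0, 0, 0, 0, 0, 0.1, 0, 0, 0, 0, 0, 0, 0, 0, 0, 0, 0, 0, 0, 0, 0, 0, 0])

```text
t: 14.68
tcp_pos: [0.5997, 0.1484, 0.2208]
eef_rot: [[0.0, -0.493, 0.87], [0.0, 0.87, 0.493], [-1.0, -0.0, 0.0]]
force: [-1.0, 0.6, -1.5]
gripper_width: 0.016
```

```bash
python3 -c "
from go import *
delta((.5026+.8698*.114-.4935*.0033,.0892+.4935*.114+.8698*.0033,.2576),.516)
cv2.imwrite('pics/p9.png',cv2.resize(camera('side')['color'][90:230,230:370],None,fx=4.2,fy=4.2))
"
```

```text
t 14.675 tcp [0.5997 0.1484 0.2208] yaw 0.5159257694694346 tilt [ 0.0003  0.0001 -1.    ] F [-0.9609  0.6262 -1.4745] w 0.01602435806252832
units of .025: [-1.4738 -0.0126  0.0149] rot x units: -0.0006185877547119449
```

View pics/p9.png

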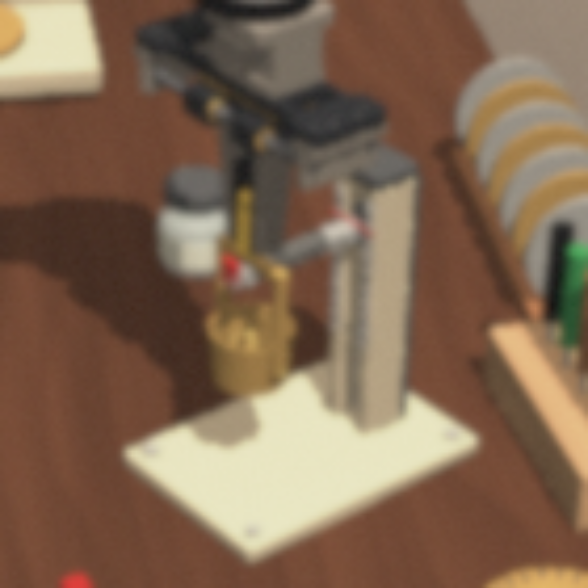

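Call:
send_rows(increments=[0.1, 0, 0, 0, 0, 0, 0.1, 0, 0, 0, 0, 0, 0.1, 0, 0, 0, 0, 0, 0.08, 0, 0, 0, 0, 0, 0, 0, 0, 0, 0, 0, 0, 0, 0, 0, 0, 0])

```text
t: 15.48
tcp_pos: [0.5997, 0.1485, 0.2113]
eef_rot: [[0.0, -0.493, 0.87], [0.0, 0.87, 0.493], [-1.0, -0.0, 0.0]]
force: [0.1, -0.2, 0.5]
gripper_width: 0.016
```

Call:
send_rows(increments=[0, 0, 0, 0, 0, 0])

```text
t: 15.6
tcp_pos: [0.5997, 0.1484, 0.2113]
eef_rot: [[0.001, -0.493, 0.87], [0.0, 0.87, 0.493], [-1.0, -0.0, 0.001]]
force: [0.6, -0.3, -0.8]
gripper_width: 0.0156
```

Call:
send_rows(increments=[0, 0, 0, 0, 0, 0])

```text
t: 15.72
tcp_pos: [0.5997, 0.1485, 0.2112]
eef_rot: [[0.0, -0.493, 0.87], [0.0, 0.87, 0.493], [-1.0, -0.0, 0.0]]
force: [0.6, -0.2, 0.6]
gripper_width: 0.0155
```

Call:
send_rows(increments=[0, 0, 0, 0, 0, 0])

```text
t: 15.85
tcp_pos: [0.5997, 0.1484, 0.2112]
eef_rot: [[0.0, -0.493, 0.87], [0.0, 0.87, 0.493], [-1.0, -0.0, 0.0]]
force: [0.0, -0.9, 0.5]
gripper_width: 0.0159
```

Call:
send_rows(increments=[0, 0, 0, 0, 0, 0, 0, 0, 0, 0, 0, 0, 0, 0, 0, 0, 0, 0, 0, 0, 0, 0, 0, 0, 0, 0, 0, 0, 0, 0, 0, 0, 0, 0, 0, 0, 0, 0, 0, 0, 0, 0, 0, 0, 0, 0, 0, 0], grip=0.0)

```text
t: 16.85
tcp_pos: [0.5996, 0.1484, 0.2111]
eef_rot: [[0.0, -0.493, 0.87], [0.0, 0.87, 0.493], [-1.0, -0.0, 0.0]]
force: [0.1, -0.3, -0.6]
gripper_width: 0.0461
```

```bash
python3 -c "
from go import *
delta((.6,.1484,.32),.516)
cv2.imwrite('pics/p10.png',cv2.resize(camera('side')['color'][90:230,230:370],None,fx=4.2,fy=4.2))
cv2.imwrite('pics/w10.png',camera('wrist')['color'])
"
```

```text
t 16.85 tcp [0.5996 0.1484 0.2111] yaw 0.5159211854309955 tilt [ 0.0001  0.     -1.    ] F [ 0.0624 -0.2714 -0.6364] w 0.0460818760126885
units of .025: [-4.356  -0.0095  0.0144] rot x units: -0.00065678807503744
```

View pics/p10.png

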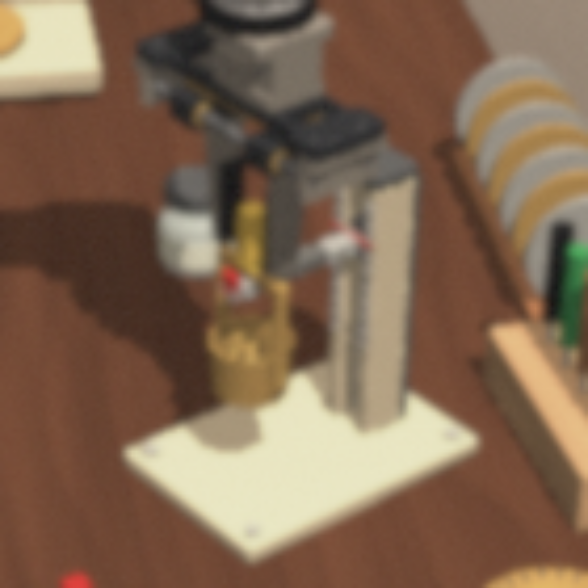

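View pics/w10.png

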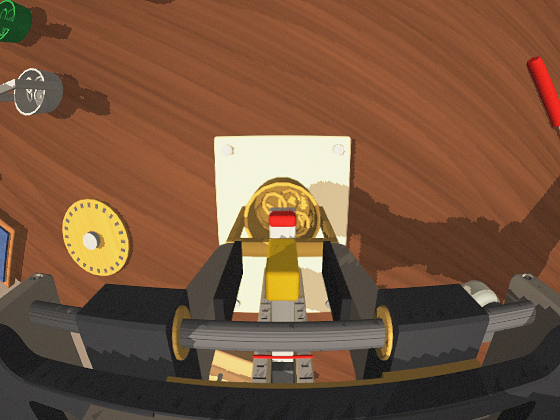

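The pot hangs upright and the fingers are clear on both sides of the post. Retract straight up.

Call:
send_rows(increments=[-0.2, 0, 0, 0, 0, 0, -0.5, 0, 0, 0, 0, 0, -0.7, 0, 0, 0, 0, 0, -0.8, 0, 0, 0, 0, 0, -0.8, 0, 0, 0, 0, 0, -0.8, 0, 0, 0, 0, 0, -0.8, 0, 0, 0, 0, 0, -0.4, 0, 0, 0, 0, 0])

```text
t: 17.95
tcp_pos: [0.6001, 0.1484, 0.3386]
eef_rot: [[0.003, -0.493, 0.87], [0.001, 0.87, 0.493], [-1.0, -0.001, 0.003]]
force: [0.2, -0.2, -0.3]
gripper_width: 0.0461
```

Call:
send_rows(increments=[0, 0, -0.5, 0, 0, 0, 0, 0, -1, 0, 0, 0, 0, 0, -1, 0, 0, 0, 0, 0, -1, 0, 0, 0, 0, 0, -1, 0, 0, 0, 0, 0, -1, 0, 0, 0, 0, 0, -0.5, 0, 0, 0, 0, 0, 0, 0, 0, 0])

```text
t: 18.95
tcp_pos: [0.4685, 0.0742, 0.3361]
eef_rot: [[0.0, -0.493, 0.87], [0.001, 0.87, 0.493], [-1.0, 0.0, 0.0]]
force: [0.0, 1.1, 0.4]
gripper_width: 0.0457
```

Call:
send_rows(increments=[0, 0, 0, 0, 0, 0, 0, 0, 0, 0, 0, 0, 0, 0, 0, 0, 0, 0, 0, 0, 0, 0, 0, 0, 0, 0, 0, 0, 0, 0, 0, 0, 0, 0, 0, 0, 0, 0, 0, 0, 0, 0, 0, 0, 0, 0, 0, 0])

```text
t: 19.95
tcp_pos: [0.4691, 0.0745, 0.3361]
eef_rot: [[0.0, -0.493, 0.87], [0.0, 0.87, 0.493], [-1.0, 0.0, 0.0]]
force: [0.3, -0.2, 0.3]
gripper_width: 0.0459
```

```bash
python3 -c "
from go import *
delta((.6,.1484,.32),.516)
a=camera('side')['color'];[camera('top') for _ in range(4)];b=camera('side')['color']
d=cv2.absdiff(a,b)[90:230,230:370];print(d.max(),d.mean())
cv2.imwrite('pics/p11.png',cv2.resize(b[90:230,230:370],None,fx=4.2,fy=4.2))
cv2.imwrite('pics/s11.png',b)
cv2.imwrite('pics/t11.png',camera('top')['color'])
"
```

```text
t 19.95 tcp [0.4691 0.0745 0.3361] yaw 0.5159304249733622 tilt [ 0.0001  0.0001 -1.    ] F [ 0.3316 -0.1912  0.3339] w 0.04591281027867887
units of .025: [ 0.6461 -0.0107  6.0144] rot x units: -0.0005797918886487249
9 1.0856802721088434
```

View pics/p11.png

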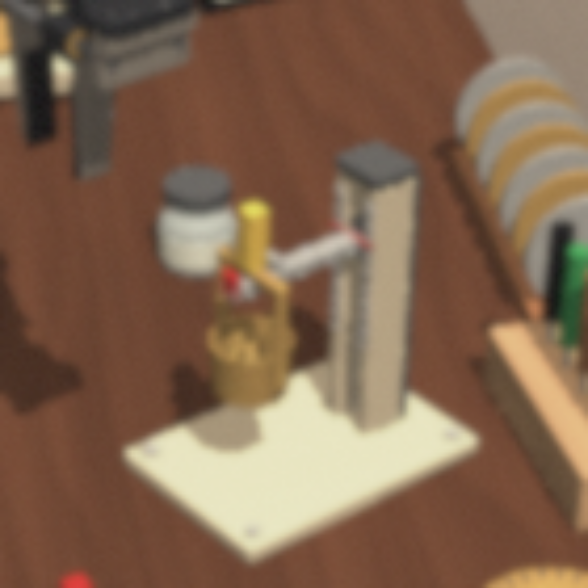

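View pics/s11.png

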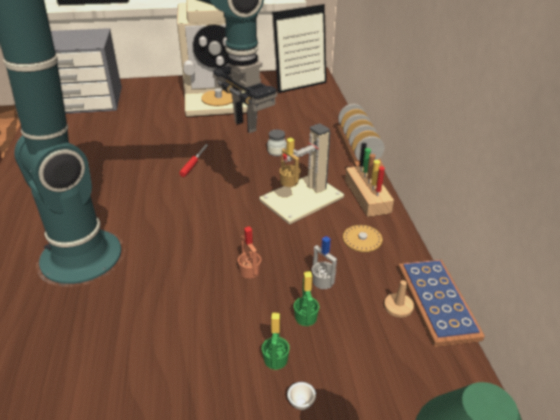

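View pics/t11.png

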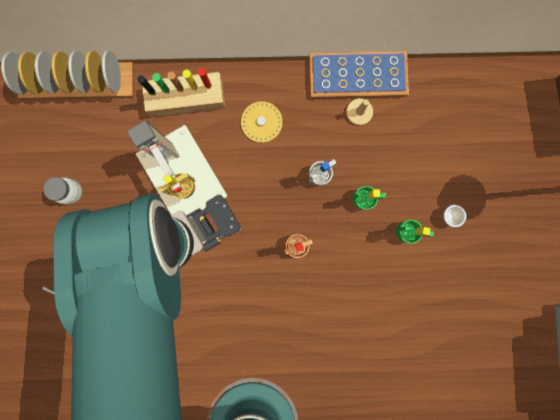

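```bash
python3 -c "
from plant import workorder
print(workorder.close_job())"
```

```text
the job is handed in; nothing more can be done
None
```

The brass pot is hanging by its stirrup on the scale hook, and the job is handed in at about 20.3 s of the 42 s limit.

**How it was done:** I gripped the yellow post, lifted the pot over the copper one and slid the stirrup in along the hook. I then let it down in steps of about 3 mm, and opened the gripper once the arm was carrying almost none of the weight. By then the hook had dipped roughly 21 mm, well short of its 65 mm stop. Last, I raised the gripper straight up and backed it away.

**Last checks:**
- **Pot:** in the side picture it hangs upright with the crossbar between the red tip and the back stop.
- **Stillness:** two side pictures about 0.25 s apart differ only by image noise.
- **Other pots:** the copper and steel pots look to be at the same pixels as at the start.
- **Gripper:** it is about 0.15 m from the pot and touches nothing.

**Disagreements:** none of the checks failed. The cameras differed by 2–3 mm on where the hook and pot were, and the force reading was noisy by about 0.7 N. Both were within the room available.

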